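Tighten a pressure pot's lid crisscross in two passes

TASK

Tighten the lid of the paint pressure pot evenly: go round its four lever nuts crisscross (one, the one opposite, then the other two), turning each clockwise only until its lever points straight out over the yellow mark. Then go round crisscross once more and turn each lever the rest of the way to its red stop pin. Leave the tin, bottles and tape standing round the pot where they are.

Things in the scene. Friction and masses are not known exactly. Their poses are not given: they have to be found in the camera images.
- pot: Bench-top paint pressure pot, fixed to the bench (it does not shift). Grey round body 132 mm across, aluminium lid 156 mm across whose top is 135 mm above the bench; a round gauge (46 mm across, top at 167 mm) stands in the lid's middle. Origin: centre of the underside, z up. Four lever nuts sit on the lid at 60 mm from the pot's axis, lever0 on the pot's +x side, lever1 on +y, lever2 on -x, lever3 on -y; so 0 and 2 are opposite, and 1 and 3.
- lever0 (a joint): Angle (rad) of the lever nut on the pot's +x side about its upright axis, which stands 60 mm from the pot's axis. It grows clockwise as seen from above (tightening). 0: the lever points straight out from the pot, over the yellow mark on the lid's rim (half tight). 0.9: the end stop, against the red pin on the lid (fully tight). It starts loose, between -1.2 and -0.9. Moves only when pushed and stays where it is left; turning it takes 3 to 6 N at the knob.
- knob0 (a point): Centre of the black upright knob at the end of lever0: a cylinder 22 mm across and 34 mm tall (146 to 180 mm above the bench), 55 mm from the nut's axis, joined to the nut by a 10 mm steel arm at about 154 mm above the bench. Nothing stands under or beside the knob outside the lid's rim.
- lever1 (a joint): Angle (rad) of the lever nut on the pot's +y side about its upright axis, which stands 60 mm from the pot's axis. It grows clockwise as seen from above (tightening). 0: the lever points straight out from the pot, over the yellow mark on the lid's rim (half tight). 0.9: the end stop, against the red pin on the lid (fully tight). It starts loose, between -1.2 and -0.9. Moves only when pushed and stays where it is left; turning it takes 3 to 6 N at the knob.
- knob1 (a point): Centre of the black upright knob at the end of lever1: a cylinder 22 mm across and 34 mm tall (146 to 180 mm above the bench), 55 mm from the nut's axis, joined to the nut by a 10 mm steel arm at about 154 mm above the bench. Nothing stands under or beside the knob outside the lid's rim.
- lever2 (a joint): Angle (rad) of the lever nut on the pot's -x side about its upright axis, which stands 60 mm from the pot's axis. It grows clockwise as seen from above (tightening). 0: the lever points straight out from the pot, over the yellow mark on the lid's rim (half tight). 0.9: the end stop, against the red pin on the lid (fully tight). It starts loose, between -1.2 and -0.9. Moves only when pushed and stays where it is left; turning it takes 3 to 6 N at the knob.
- knob2 (a point): Centre of the black upright knob at the end of lever2: a cylinder 22 mm across and 34 mm tall (146 to 180 mm above the bench), 55 mm from the nut's axis, joined to the nut by a 10 mm steel arm at about 154 mm above the bench. Nothing stands under or beside the knob outside the lid's rim.
- lever3 (a joint): Angle (rad) of the lever nut on the pot's -y side about its upright axis, which stands 60 mm from the pot's axis. It grows clockwise as seen from above (tightening). 0: the lever points straight out from the pot, over the yellow mark on the lid's rim (half tight). 0.9: the end stop, against the red pin on the lid (fully tight). It starts loose, between -1.2 and -0.9. Moves only when pushed and stays where it is left; turning it takes 3 to 6 N at the knob.
- knob3 (a point): Centre of the black upright knob at the end of lever3: a cylinder 22 mm across and 34 mm tall (146 to 180 mm above the bench), 55 mm from the nut's axis, joined to the nut by a 10 mm steel arm at about 154 mm above the bench. Nothing stands under or beside the knob outside the lid's rim.
- dropper: Bystander: dropper bottle, amber with white tip, 48 mm across, 147 mm tall; origin under its centre.
- primer_tin: Bystander: open quarter-litre tin with an orange band, 71 mm across, 66 mm tall; origin under its centre.
- grey_bottle: Bystander: grey bottle with black lid, 73 mm across, 118 mm tall; origin under its centre.
- masking_tape: Bystander: roll of masking tape lying flat, 92 mm across, 26 mm tall; origin under its centre.

How it is judged (in metres and radians):
On the way, in this order (a step that is already met when the one before it is completed fails the run):
1. first pass: two opposite levers point straight out (within 0.3 rad), the other two still loose (((value of joint lever0 between -0.3 and 0.3 rad and value of joint lever2 between -0.3 and 0.3 rad and value of joint each of lever1, lever3 below -0.6 rad) or (value of joint lever1 between -0.3 and 0.3 rad and value of joint lever3 between -0.3 and 0.3 rad and value of joint each of lever0, lever2 below -0.6 rad))), for 0.2 s.
2. first pass done: all four levers point straight out (within 0.3 rad) (value of joint lever0 between -0.3 and 0.3 rad and value of joint lever1 between -0.3 and 0.3 rad and value of joint lever2 between -0.3 and 0.3 rad and value of joint lever3 between -0.3 and 0.3 rad), for 0.2 s.
3. second pass: two opposite levers at their stops (0.8 rad or more), the other two still straight out (within 0.3 rad) (((value of joint each of lever0, lever2 above 0.8 rad and value of joint lever1 between -0.3 and 0.3 rad and value of joint lever3 between -0.3 and 0.3 rad) or (value of joint each of lever1, lever3 above 0.8 rad and value of joint lever0 between -0.3 and 0.3 rad and value of joint lever2 between -0.3 and 0.3 rad))), for 0.2 s.
At the end, for the whole second after the job is handed in: All four levers stand at their stops (0.8 rad or more of 0.9), and the bystanders are at rest (value of joint each of lever0, lever1, lever2, lever3 above 0.8 rad and linear speed of each of dropper, primer_tin, grey_bottle, masking_tape below 0.02 m/s); the robot touches nothing.
It fails at once if a lever is turned far past straight out (0.5 rad) while another is still loose (below -0.3 rad) ((value of joint lever0 above 0.5 rad and value of joint lever1 below -0.3 rad) or (value of joint lever0 above 0.5 rad and value of joint lever2 below -0.3 rad) or (value of joint lever0 above 0.5 rad and value of joint lever3 below -0.3 rad) or (value of joint lever1 above 0.5 rad and value of joint lever0 below -0.3 rad) or (value of joint lever1 above 0.5 rad and value of joint lever2 below -0.3 rad) or (value of joint lever1 above 0.5 rad and value of joint lever3 below -0.3 rad) or (value of joint lever2 above 0.5 rad and value of joint lever0 below -0.3 rad) or (value of joint lever2 above 0.5 rad and value of joint lever1 below -0.3 rad) or (value of joint lever2 above 0.5 rad and value of joint lever3 below -0.3 rad) or (value of joint lever3 above 0.5 rad and value of joint lever0 below -0.3 rad) or (value of joint lever3 above 0.5 rad and value of joint lever1 below -0.3 rad) or (value of joint lever3 above 0.5 rad and value of joint lever2 below -0.3 rad)).
It fails at once if a bystander is shifted by more than 30 mm or tipped over (distance of any of dropper, primer_tin, grey_bottle, masking_tape from where it was at the start of the episode above 0.03 m or angle between any of dropper, primer_tin, grey_bottle, masking_tape's own z axis and vertical above 0.4 rad).
It also fails if it takes over 72 s, if anything falls off the work surface, if the arm or the gripper's body presses on something with over 40 N, if the wrist force passes 120 N, or if a joint passes its speed limit or range.

ROBOT

A 6-joint arm with a two-finger parallel gripper is mounted at the origin on a cart in front of the work surface, level with it; the furniture and walls round the work are solid. World frame = base frame: x ahead of the robot, y to its left, z up, the work surface at z = 0. Lengths are in mm, angles in rad, forces in N, time in s.
With the tool pointing down it reaches from about 300 to 775 mm from the base axis. Payload 14.6 kg.
Tool frame: the origin (TCP) lies at the very end of the fingers, on their centre line; the grasp point (between the pads) lies 19 mm behind it; y points along the fingers, z is the direction in which the jaws open and shut, and the axes are right-handed (so a half turn about y gives the same grasp; the last joint's range is limited). The gripper opens to 94 mm and grips with 3 to 60 N. Pads are 16 mm wide; open, the fingers measure 119 mm over their backs; the gripper's body (75 mm by 177 mm) begins 78 mm behind the grasp point.
Start: joints at [-0.067, 0.3, 1.521, -0, 1.321, -0.067], TCP at [549.99, -0.002, 205.446] pointing down, gripper open.
Joint ranges: [-3.03, 3.03], [-0.79, 2.21], [0.23, 2.52], [-1.04, 4.18], [0, 3.07], [-2.55, 2.55]. Speed limits (rad/s): [2.22, 2.22, 2.57, 3.14, 3.14, 3.14].

INTERFACE

Orientations are given as [roll, pitch, yaw] about the fixed x, y, z axes, in that order (R = Rz(yaw) Ry(pitch) Rx(roll)).
In Python, from cell import monitor, optics, manip gives the robot as it stands.
- The arm moves only by the shell command python3 -m creep 'ROWS' [FORCE]. ROWS is JSON, a list of rows, each an object of numbers: "tx", "ty", "tz": the shift along the tool's x, y, z scaled (see below); "turn": the turn about the tool's y scaled (see below); "fingers": the finger opening in mm, from 0 to 94. In form: [{"tx": .., "ty": .., "tz": .., "turn": .., "fingers": ..}, ...]. A call has 1 to 20 rows; each row is the pose to reach, as a shift and turn from the pose measured when the call began, along the tool's axes at that moment, turning the shorter way round; what a row does not reach only later rows make up. The controller multiplies each number of a shift by 200 mm and each number of a turn by pi rad. A row lasts 1/10 s, in which the tool goes at most 50 mm and 8.59 degrees, less where a joint would pass 70% of its speed; a pose out of reach is approached as far as the arm can. A call with a number of a shift or a turn outside -1 to 1 is refused whole. A call with a gripper value outside its range is refused whole. The fingers move at their own pace and stop on an object; FORCE is the grip in N (left out, the last holds). Time passes only in rows, so rows that repeat a pose let the fingers close. It gives the time, the measured TCP pose, the force and the opening at its end, in the units of the state.
- monitor.read_state(): the state, without advancing time (a new reading comes with each control period).
- optics.camera(name): name is "scene" or "side" or "wrist"; returns a dict with "frame" (420x560x3 uint8, red, green, blue), "range_z" (420x560 float32, mm along the optical axis (not along the pixel's ray), 0 where there is no reading), "fx", "fy", "cx", "cy" (pixels), "R" (3x3) and "t" (3): a world point X has camera coordinates R X + t; the wrist camera has in their place "mount" (4x4, takes a point from camera to tool coordinates, whose origin is the TCP and whose axes are the tool frame's). Camera axes: x right, y down, z forward; pixel columns grow to the right and rows downward; lengths in mm; the calibration is good to about 2 mm. A picture is of the moment at which its call begins: read the wrist's pose just before it.
- manip.sign_off(): hands the job in, once; it reports no verdict.
The state is a dict: "clock": time; "joints": joint angles; "qd": joint speeds; "effort": joint torques, N m; "eef_pos": TCP position; "eef_rot": TCP orientation; "wrist_force": force on the tool from outside, world axes, zero at the start; "moment": the same for the moment, N m; "finger_gap": finger opening in mm.
Only numpy, scipy, OpenCV 4.12 (cv2) and the standard library are available. Lean on these libraries where they do the work, as an engineer would, in place of code of your own. Each camera call takes 0.05 s, during which the arm holds its last target.

## Working session

There is one attempt and no reset: what is moved stays moved. The work goes in short steps, Python scripts to look and compute and a shell command to move; the robot and the scene stay as the last step left them, time stands still between calls to the robot, and variables do not carry over. Pictures are saved under pics/ and viewed, and the job is handed in when it is done.

```bash
ls; mkdir -p pics; python3 - <<'E'
from cell import monitor, optics
import cv2
print(monitor.read_state())
for n in ("scene","side","wrist"):
    c=optics.camera(n); cv2.imwrite(f"pics/a_{n}.png",c["frame"][:,:,::-1])
    print(n,{k:c[k] for k in c if k not in("frame","range_z")})
E
```

```text
pics
{'clock': 0.0, 'joints': array([-6.65998290e-02,  3.00478132e-01,  1.52160323e+00,  4.23964505e-07,
        1.32074355e+00, -6.66205672e-02]), 'qd': array([ 0.00248028, -0.00158009,  0.00020725, -0.0002214 ,  0.00051284,
        0.00039506]), 'effort': array([-1.53750298e-03, -5.31805658e+01, -3.52735734e+01,  7.07558286e-02,
        2.43994006e-02, -4.79655944e-05]), 'eef_pos': array([5.49715646e+02, 1.62380548e-02, 2.04873122e+02]), 'eef_rot': array([-1.57202582e+00,  8.24425721e-05, -1.57077574e+00]), 'wrist_force': array([-0.19418285,  0.05251158,  0.45197071]), 'moment': array([ 0.02237274, -0.01935334,  0.01848283]), 'finger_gap': 93.91929596068228}
scene {'fx': 537.21142285654, 'fy': 537.21142285654, 'cx': 283.95646835917387, 'cy': 207.38489292202448, 'R': array([[-0.41906878, -0.90785908,  0.01316224],
       [-0.60013376,  0.26608583, -0.75434594],
       [ 0.68133753, -0.32402194, -0.65634515]]), 't': array([ 243.91469159,  403.62873572, 1331.82533731])}
side {'fx': 452.01016945901125, 'fy': 452.01016945901125, 'cx': 280.12714487093837, 'cy': 207.22325139996036, 'R': array([[-0.99279325, -0.11962191, -0.0072228 ],
       [-0.05065006,  0.47346225, -0.87935662],
       [ 0.10861004, -0.87265348, -0.47610898]]), 't': array([ 540.05463009,  122.1945979 , 1269.86283202])}
wrist {'fx': 327.09272874731306, 'fy': 327.09272874731306, 'cx': 283.6140448386429, 'cy': 208.83820486389703, 'mount': array([[ 4.14400431e-04,  9.67122385e-01,  2.54311071e-01,
        -7.43213563e+01],
       [-3.53410888e-04, -2.54310935e-01,  9.67122445e-01,
        -1.79613011e+02],
       [ 9.99999852e-01, -4.90652259e-04,  2.36405020e-04,
        -7.27482004e-02],
       [ 0.00000000e+00,  0.00000000e+00,  0.00000000e+00,
         1.00000000e+00]])}
```

View pics/a_scene.png

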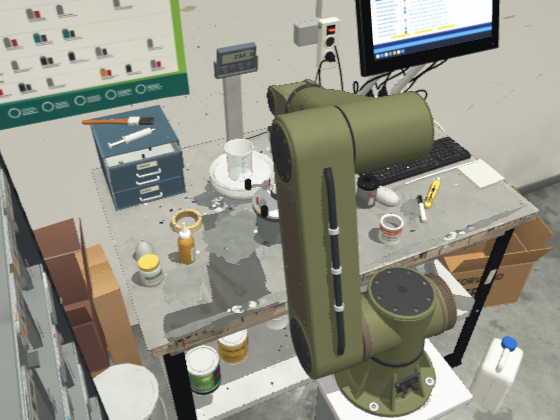

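View pics/a_side.png

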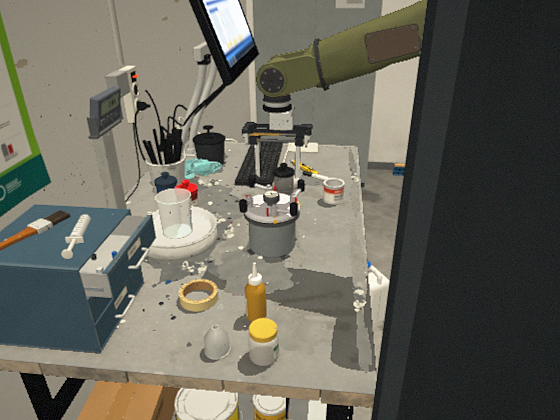

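View pics/a_wrist.png

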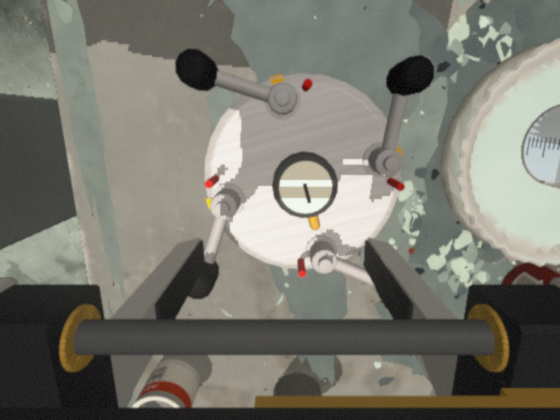

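Wrist view: lid centred at the gauge (305,183). The nuts are at (283,98), (387,160), (323,255) and (228,203). Three knobs are visible at (196,70), (410,75) and (203,280); the fourth is behind the right finger. Next I'll convert these to positions with depth.

```bash
cat > h.py <<'E'
import numpy as np, cv2
from scipy.spatial.transform import Rotation as Rot
from cell import monitor, optics
def grab(name="wrist",save=None):
    s=monitor.read_state(); c=optics.camera(name)
    if save: cv2.imwrite(f"pics/{save}.png",c["frame"][:,:,::-1])
    if name=="wrist":
        M=c["mount"]; Rt=Rot.from_euler("xyz",s["eef_rot"]).as_matrix()
        Rcw=Rt@M[:3,:3]; o=Rt@M[:3,3]+s["eef_pos"]
    else:
        Rcw=c["R"].T; o=-Rcw@c["t"]
    z=c["range_z"]; v,u=np.mgrid[0:420,0:560]
    d=np.stack([(u-c["cx"])/c["fx"],(v-c["cy"])/c["fy"],np.ones_like(z)],-1)@Rcw.T
    P=o+d*z[...,None]; P[z<=0]=np.nan
    return s,c,P,o,d
def plane(o,d,uv,zz):
    r=d[uv[1],uv[0]]; return o+r*(zz-o[2])/r[2]
E
python3 - <<'E'
from h import *
s,c,P,o,d=grab()
print("cam",o.round(1),"R",Rot.from_euler("xyz",s["eef_rot"]).as_matrix().round(3).tolist())
for n,uv,z in [("gauge",(305,183),167),("n top",(283,98),160),("n right",(387,160),160),("n bot",(323,255),160),("n left",(228,203),160),("k top",(196,70),180),("k right",(410,75),180),("k left",(203,280),180)]:
    print(n,plane(o,d,uv,z).round(1),P[uv[1],uv[0]].round(1))
hsv=cv2.cvtColor(c["frame"],cv2.COLOR_RGB2HSV)
# knob tops by depth
m=((P[...,2]>174)&(P[...,2]<186)&(hsv[...,2]<60)).astype(np.uint8)
k,l,st,ce=cv2.connectedComponentsWithStats(m)
for i in range(1,k):
    if st[i,4]>60: 
        q=P[l==i]; (cx,cy),r=cv2.minEnclosingCircle(q[:,:2].astype(np.float32)); print(st[i],np.median(q,0).round(1),cx,cy,r)
m=((P[...,2]>163)&(P[...,2]<171)&(hsv[...,2]>0)).astype(np.uint8)
k,l,st,ce=cv2.connectedComponentsWithStats(m)
for i in range(1,k):
    if st[i,4]>400: 
        q=P[l==i]; (cx,cy),r=cv2.minEnclosingCircle(q[:,:2].astype(np.float32)); print("g",st[i],np.median(q,0).round(1),cx,cy,r)
E
```

```text
cam [549.9  74.3 384.7] R [[0.0, -0.001, 1.0], [-1.0, 0.0, 0.0], [-0.0, -1.0, -0.001]]
gauge [564.2  35.1 167. ] [564.2  35.2 167.4]
n top [549.4  90.  160. ] [549.4  89.7 164.6]
n right [620.4  49.8 160. ] [618.7  50.4 165.4]
n bot [578.8 -19.9 160. ] [579.  -20.5 158.6]
n left [510.4  19.6 160. ] [510.2  19.2 158.6]
k top [498.8 104.1 180. ] [498.8 104.1 179.9]
k right [623.6 101.3 180. ] [623.2 101.2 181. ]
k left [494.4 -29.9 180. ] [494.4 -30.1 179.7]
[ 176   49   36   38 1085] [497.5 105.6 180.1] 496.5466003417969 105.82572937011719 10.496559143066406
[ 396   56   38   38 1086] [626.2 101.9 180.2] 627.3556518554688 102.30592346191406 10.616814613342285
[188 270  25  28 417] [493.4 -34.5 180.2] 490.27728271484375 -34.09339904785156 9.678956985473633
g [ 272  153   66   65 3134] [563.9  33.5 166.1] 563.978271484375 32.378875732421875 22.459243774414062
```

```bash
python3 - <<'E'
from h import *
s,c,P,o,d=grab()
hsv=cv2.cvtColor(c["frame"],cv2.COLOR_RGB2HSV)
C=np.array([564,33.])
for nm,lo,hi in (("yel",(15,130,120),(32,255,255)),("red",(0,170,100),(6,255,255))):
    m=cv2.inRange(hsv,lo,hi); k,l,st,ce=cv2.connectedComponentsWithStats(m)
    for i in range(1,k):
        if st[i,4]>15:
            q=np.nanmedian(P[l==i],0); v=q[:2]-C
            print(nm,ce[i].round(),st[i,4],q.round(1),"r",np.hypot(*v).round(1),"ang",np.degrees(np.arctan2(v[1],v[0])).round(1))
r=np.hypot(P[...,0]-C[0],P[...,1]-C[1])
# nut tops
m=((P[...,2]>161.5)&(P[...,2]<169)&(r>45)&(r<75)).astype(np.uint8)
k,l,st,ce=cv2.connectedComponentsWithStats(m)
for i in range(1,k):
    if st[i,4]>30:
        q=P[l==i]; (x,y),rr=cv2.minEnclosingCircle(q[:,:2].astype(np.float32)); v=np.array([x,y])-C
        print("nut",ce[i].round(),st[i,4],round(x,1),round(y,1),round(rr,1),np.median(q[:,2]).round(1),"r",np.hypot(*v).round(1),"ang",np.degrees(np.arctan2(v[1],v[0])).round(1))
# lid rim circle
m=((P[...,2]>132)&(P[...,2]<138)&(r<85)&(r>66)); q=P[m][:,:2].astype(np.float32)
print("lid",cv2.minEnclosingCircle(q))
E
```

```text
yel [276.  76.] 22 [544.6 107.5 129.2] r 77.0 ang 104.6
yel [277.  80.] 47 [545.1 103.8 136.1] r 73.3 ang 104.9
yel [399. 150.] 19 [636.7  54.7 135.7] r 75.8 ang 16.6
yel [208. 202.] 28 [489.4  14.1 129.6] r 77.0 ang -165.8
yel [314. 222.] 107 [571.6   5.  158.9] r 29.0 ang -74.7
yel [ 65. 343.] 281 [501.8  28.1 323.2] r 62.4 ang -175.5
yel [503. 343.] 213 [598.   28.1 323.3] r 34.3 ang -8.2
red [307.  83.] 48 [565.   99.  158.9] r 66.0 ang 89.1
red [209. 183.] 43 [497.7  33.9 159.1] r 66.3 ang 179.3
red [398. 185.] 48 [630.3  32.2 159. ] r 66.3 ang -0.7
red [302. 273.] 33 [563.5 -34.4 159.3] r 67.4 ang -90.4
red [173. 391.] 276 [ 413.8 -245.8   48.4] r 316.7 ang -118.3
nut [282.  97.] 192 548.6 90.2 4.9 164.7 r 59.2 ang 105.1
nut [391. 163.] 186 621.9 47.9 5.0 164.8 r 59.8 ang 14.4
nut [222. 208.] 159 506.4 17.1 4.9 164.8 r 59.7 ang -164.6
nut [324. 264.] 150 580.1 -25.2 5.2 164.7 r 60.4 ang -74.6
lid ((563.9963989257812, 32.845829010009766), 75.61913299560547)
```

```bash
cat > pl.py <<'E'
# usage: pl.py LEVER zdir(+1/-1 => tool z at phi-90 / phi+90) z list_of_theta
import sys; from h import *
C=np.array([564.2,32.6]); yaw=np.radians(15.1)
OUT={"A":yaw,"B":yaw+np.pi/2,"C":yaw+np.pi,"D":yaw-np.pi/2}
def knob(L,th):
    a=OUT[L]; return C+60*np.array([np.cos(a),np.sin(a)])+55*np.array([np.cos(a-th),np.sin(a-th)])
def theta(L,k):
    a=OUT[L]; v=np.array(k)-C-60*np.array([np.cos(a),np.sin(a)]); t=a-np.arctan2(v[1],v[0]); return (t+np.pi)%(2*np.pi)-np.pi, np.hypot(*v)
if __name__=="__main__":
    L,sg,z=sys.argv[1],int(sys.argv[2]),float(sys.argv[3])
    s=monitor.read_state(); R=Rot.from_euler("xyz",s["eef_rot"]).as_matrix()
    za=np.arctan2(R[1,2],R[0,2])
    print("clk",s["clock"].__round__(2),"pos",s["eef_pos"].round(1),"za",np.degrees(za).round(1),"F",s["wrist_force"].round(1),"gap",round(s["finger_gap"],1),"j6",s["joints"][5].round(2))
    for th in map(float,sys.argv[4:]):
        k=knob(L,th); dv=R.T@(np.array([*k,z])-s["eef_pos"])/200
        zt=OUT[L]-th-sg*np.pi/2
        t=(za-zt+np.pi)%(2*np.pi)-np.pi
        print(f"th {th:+.2f} xy {k.round(1)} tx {dv[0]:+.3f} ty {dv[1]:+.3f} tz {dv[2]:+.3f} turn {t/np.pi:+.3f} za_target {np.degrees(za-t):.0f}")
E
python3 - <<'E'
from pl import *
for L,k in (("A",(627.2,102.3)),("B",(496.6,105.8)),("C",(490.8,-34))): print(L,theta(L,k))
E
python3 pl.py A 1 205 -1.2; python3 pl.py A 1 165 -1.2
```

```text
A (np.float64(-1.213727069872139), np.float64(54.30706399968559))
B (np.float64(-1.021440551873038), np.float64(54.16711028149578))
C (np.float64(-1.0125450635124338), np.float64(53.26617157393369))
clk 0.25 pos [549.9  -0.  205.2] za -0.0 F [0.5 0.  0.3] gap 94.2 j6 -0.07
th -1.20 xy [628.  102.9] tx -0.515 ty +0.001 tz +0.391 turn +0.034 za_target -6
clk 0.25 pos [549.9  -0.  205.2] za -0.0 F [0.5 0.  0.3] gap 94.2 j6 -0.07
th -1.20 xy [628.  102.9] tx -0.515 ty +0.201 tz +0.391 turn +0.034 za_target -6
```

```bash
python3 -m creep '[{"tx":-0.2,"ty":0,"tz":0.15,"turn":0.034,"fingers":42},{"tx":-0.4,"ty":0,"tz":0.3,"turn":0.034,"fingers":42},{"tx":-0.515,"ty":0,"tz":0.39,"turn":0.034,"fingers":42},{"tx":-0.515,"ty":0,"tz":0.39,"turn":0.034,"fingers":42},{"tx":-0.515,"ty":0,"tz":0.39,"turn":0.034,"fingers":42},{"tx":-0.515,"ty":0,"tz":0.39,"turn":0.034,"fingers":42}]' 10; python3 - <<'E'
from h import *
grab("wrist","b_wrist")
E
python3 pl.py A 1 165 -1.2
```

```text
clock: 0.85
eef_pos: [627.5, 102.2, 205.2]
eef_rot: [-1.572, -0.0, -1.678]
wrist_force: [-0.9, -0.3, 0.4]
finger_gap: 49.6
clk 0.9 pos [627.6 102.1 205.4] za -6.2 F [-1.  -0.7 -1. ] gap 45.6 j6 0.21
th -1.20 xy [628.  102.9] tx -0.005 ty +0.202 tz +0.002 turn -0.000 za_target -6
```

View pics/b_wrist.png

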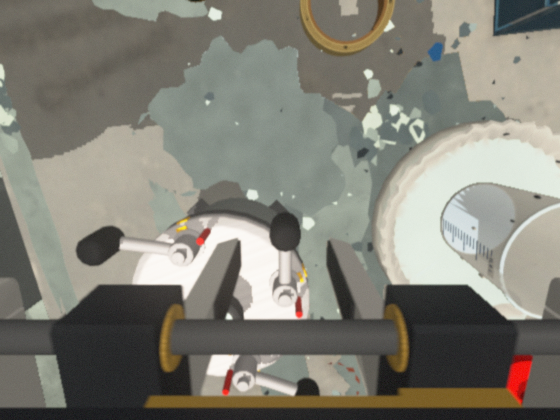

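Knob A at (285,232) sits between the fingers (tips near (228,250) and (345,250)); knob D shows at (307,388). Next: descend and close around A.

```bash
python3 -m creep '[{"tx":-0.002,"ty":0.1,"tz":0,"turn":0,"fingers":38},{"tx":-0.002,"ty":0.2,"tz":0,"turn":0,"fingers":25},{"tx":-0.002,"ty":0.2,"tz":0,"turn":0,"fingers":25},{"tx":-0.002,"ty":0.2,"tz":0,"turn":0,"fingers":25},{"tx":-0.002,"ty":0.2,"tz":0,"turn":0,"fingers":25}]' 10; python3 pl.py A 1 165 -1.15 -1.0 -0.85 -0.7 -0.55 -0.4 -0.25 -0.1 0 0.03
```

```text
clock: 1.4
eef_pos: [628.0, 102.3, 166.9]
eef_rot: [-1.569, 0.0, -1.679]
wrist_force: [-0.6, -0.7, 0.4]
finger_gap: 25.1
clk 1.4 pos [628.  102.3 166.9] za -6.2 F [-0.6 -0.7  0.4] gap 25.1 j6 0.21
th -1.15 xy [630.7 102.6] tx -0.003 ty +0.010 tz +0.014 turn +0.016 za_target -9
th -1.00 xy [638.8 100.7] tx +0.002 ty +0.010 tz +0.054 turn +0.063 za_target -18
th -0.85 xy [646.4  97.6] tx +0.013 ty +0.010 tz +0.094 turn +0.111 za_target -26
th -0.70 xy [653.5  93.4] tx +0.030 ty +0.010 tz +0.132 turn +0.159 za_target -35
th -0.55 xy [659.9  88.2] tx +0.053 ty +0.010 tz +0.166 turn +0.207 za_target -43
th -0.40 xy [665.5  82.1] tx +0.080 ty +0.010 tz +0.197 turn +0.254 za_target -52
th -0.25 xy [670.   75.2] tx +0.112 ty +0.010 tz +0.224 turn +0.302 za_target -61
th -0.10 xy [673.5  67.8] tx +0.147 ty +0.010 tz +0.245 turn +0.350 za_target -69
th +0.00 xy [675.2  62.6] tx +0.172 ty +0.010 tz +0.256 turn +0.382 za_target -75
th +0.03 xy [675.6  61. ] tx +0.180 ty +0.010 tz +0.259 turn +0.391 za_target -77
```

```bash
python3 -m creep '[{"tx":-0.003,"ty":0.005,"tz":0.014,"turn":0.016,"fingers":25},{"tx":0.002,"ty":0.005,"tz":0.054,"turn":0.063,"fingers":25},{"tx":0.013,"ty":0.005,"tz":0.094,"turn":0.11,"fingers":25},{"tx":0.03,"ty":0.005,"tz":0.132,"turn":0.158,"fingers":25},{"tx":0.053,"ty":0.005,"tz":0.166,"turn":0.205,"fingers":25},{"tx":0.08,"ty":0.005,"tz":0.197,"turn":0.252,"fingers":25},{"tx":0.112,"ty":0.005,"tz":0.224,"turn":0.299,"fingers":25},{"tx":0.147,"ty":0.005,"tz":0.245,"turn":0.346,"fingers":25},{"tx":0.172,"ty":0.005,"tz":0.256,"turn":0.382,"fingers":25},{"tx":0.18,"ty":0.005,"tz":0.259,"turn":0.391,"fingers":25},{"tx":0.18,"ty":0.005,"tz":0.259,"turn":0.391,"fingers":25},{"tx":0.18,"ty":0.005,"tz":0.259,"turn":0.391,"fingers":25}]'; python3 - <<'E'
from h import *
grab("wrist","c_wrist")
grab("side","c_side")
E
python3 pl.py A 1 165 0
```

```text
clock: 2.6
eef_pos: [675.6, 60.9, 166.6]
eef_rot: [-1.57, 0.002, -2.905]
wrist_force: [-0.0, 1.2, 0.6]
finger_gap: 25.0
clk 2.7 pos [675.6  60.9 166.3] za -76.5 F [-0.5  0.6  0.9] gap 25.2 j6 1.37
th +0.00 xy [675.2  62.6] tx -0.000 ty +0.007 tz -0.008 turn -0.009 za_target -75
```

View pics/c_wrist.png

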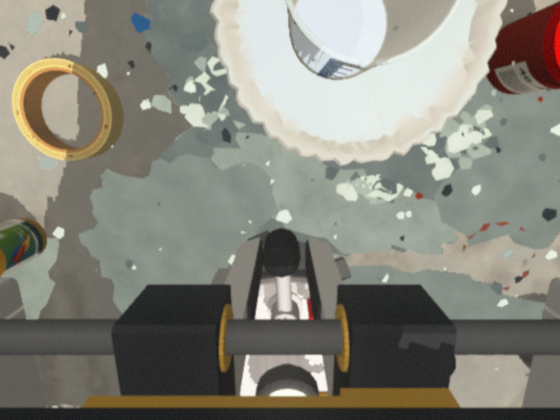

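Lever A is straight out: knob A at (283,250) between the fingers and in line with its nut. Now I open, rise and go over to C, which is opposite.

```bash
python3 -m creep '[{"tx":0,"ty":0,"tz":0,"turn":0,"fingers":42},{"tx":0,"ty":0,"tz":0,"turn":0,"fingers":42},{"tx":0,"ty":-0.1,"tz":0,"turn":0,"fingers":42},{"tx":0,"ty":-0.2,"tz":0,"turn":0,"fingers":42},{"tx":0,"ty":-0.2,"tz":0,"turn":0,"fingers":42}]';  python3 pl.py C -1 205 -1.015
```

```text
clock: 3.2
eef_pos: [676.4, 60.8, 209.1]
eef_rot: [-1.569, 0.006, -2.905]
wrist_force: [-0.4, 0.8, 0.3]
finger_gap: 41.8
clk 3.2 pos [676.4  60.8 209.1] za -76.5 F [-0.4  0.8  0.3] gap 41.8 j6 1.37
th -1.01 xy [490.4 -35.7] tx +1.017 ty +0.015 tz +0.251 turn -0.332 za_target -17
```

```bash
python3 -m creep '[{"tx":0.2,"ty":0,"tz":0.05,"turn":-0.04,"fingers":42},{"tx":0.4,"ty":0,"tz":0.1,"turn":-0.08,"fingers":42},{"tx":0.6,"ty":0,"tz":0.15,"turn":-0.12,"fingers":42},{"tx":0.8,"ty":0.005,"tz":0.2,"turn":-0.16,"fingers":42},{"tx":0.9,"ty":0.01,"tz":0.22,"turn":-0.2,"fingers":42},{"tx":0.9,"ty":0.015,"tz":0.22,"turn":-0.24,"fingers":42},{"tx":0.9,"ty":0.015,"tz":0.22,"turn":-0.28,"fingers":42},{"tx":0.9,"ty":0.015,"tz":0.22,"turn":-0.332,"fingers":42},{"tx":0.9,"ty":0.015,"tz":0.22,"turn":-0.332,"fingers":42},{"tx":0.9,"ty":0.015,"tz":0.22,"turn":-0.332,"fingers":42}]'
python3 - <<'E'
from pl import *
s,c,P,o,d=grab("wrist","d_wrist")
hsv=cv2.cvtColor(c["frame"],cv2.COLOR_RGB2HSV)
m=((P[...,2]>176)&(P[...,2]<184)&(hsv[...,2]<60)).astype(np.uint8)
k,l,st,ce=cv2.connectedComponentsWithStats(m)
for i in range(1,k):
    if st[i,4]>60:
        q=P[l==i]; (x,y),r=cv2.minEnclosingCircle(q[:,:2].astype(np.float32)); print(ce[i].round(),st[i,4],round(x,1),round(y,1),round(r,1),[(L,np.round(theta(L,(x,y)),2)) for L in "ABCD"])
E
python3 pl.py C -1 205 -1.015
```

```text
clock: 4.2
eef_pos: [511.5, -24.1, 204.5]
eef_rot: [-1.566, 0.001, -1.866]
wrist_force: [0.6, -0.2, 0.5]
finger_gap: 42.4
[512.  21.] 1135 673.0 62.7 10.1 [('A', array([-1.000e-02,  5.284e+01])), ('B', array([  2.05, 127.46])), ('C', array([  3.14, 172.83])), ('D', array([ -2.06, 128.12]))]
[193.  41.] 1116 496.4 105.3 10.6 [('A', array([ -2.45, 138.12])), ('B', array([-1.03, 54.27])), ('C', array([ 1.72, 88.91])), ('D', array([  2.84, 155.04]))]
[465. 217.] 724 629.9 -45.3 10.3 [('A', array([ 1.75, 93.86])), ('B', array([  2.87, 158.31])), ('C', array([ -2.41, 138.41])), ('D', array([-0.93, 53.89]))]
[259. 260.] 448 489.4 -34.4 10.0 [('A', array([  2.85, 156.32])), ('B', array([ -2.44, 138.22])), ('C', array([-0.99, 54.06])), ('D', array([ 1.73, 90.85]))]
clk 4.25 pos [511.5 -24.1 204.6] za -16.9 F [-0.8 -0.5  0.5] gap 42.3 j6 0.18
th -1.01 xy [490.4 -35.7] tx +0.086 ty -0.003 tz -0.084 turn -0.001 za_target -17
```

View pics/d_wrist.png

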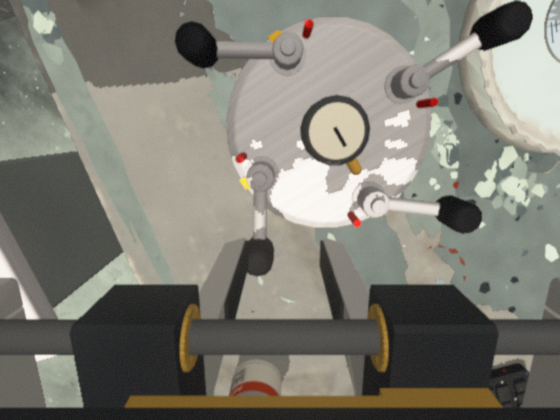

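Knob A at (512,21) now measures -0.01 rad. D at (465,217) is -0.93, B at (193,41) is -1.03 and C at (259,260) is about -1.0. Now I go down onto C.

```bash
python3 -m creep '[{"tx":0.084,"ty":0,"tz":-0.085,"turn":0,"fingers":42},{"tx":0.084,"ty":0,"tz":-0.085,"turn":0,"fingers":42},{"tx":0.084,"ty":0,"tz":-0.085,"turn":0,"fingers":42},{"tx":0.084,"ty":0.1,"tz":-0.085,"turn":0,"fingers":38},{"tx":0.084,"ty":0.19,"tz":-0.085,"turn":0,"fingers":25},{"tx":0.084,"ty":0.19,"tz":-0.085,"turn":0,"fingers":25},{"tx":0.084,"ty":0.19,"tz":-0.085,"turn":0,"fingers":25},{"tx":0.084,"ty":0.19,"tz":-0.085,"turn":0,"fingers":25}]' 10; python3 pl.py C -1 166 -0.9 -0.75 -0.6 -0.45 -0.3 -0.15 0 0.03
```

```text
clock: 5.05
eef_pos: [490.9, -35.1, 167.2]
eef_rot: [-1.565, 0.002, -1.866]
wrist_force: [-0.9, 1.2, -1.2]
finger_gap: 25.1
clk 5.05 pos [490.9 -35.1 167.2] za -16.9 F [-0.9  1.2 -1.2] gap 25.1 j6 0.15
th -0.90 xy [484.5 -33.5] tx +0.002 ty +0.006 tz -0.033 turn +0.036 za_target -23
th -0.75 xy [477.2 -29.7] tx -0.006 ty +0.006 tz -0.074 turn +0.083 za_target -32
th -0.60 xy [470.5 -24.8] tx -0.019 ty +0.005 tz -0.113 turn +0.131 za_target -41
th -0.45 xy [464.7 -19. ] tx -0.039 ty +0.005 tz -0.149 turn +0.179 za_target -49
th -0.30 xy [459.8 -12.4] tx -0.063 ty +0.005 tz -0.182 turn +0.227 za_target -58
th -0.15 xy [455.9  -5.1] tx -0.092 ty +0.005 tz -0.211 turn +0.274 za_target -66
th +0.00 xy [453.2   2.6] tx -0.126 ty +0.005 tz -0.236 turn +0.322 za_target -75
th +0.03 xy [452.8   4.2] tx -0.133 ty +0.005 tz -0.240 turn +0.332 za_target -77
```

```bash
python3 -m creep '[{"tx":0.002,"ty":0.004,"tz":-0.033,"turn":0.036,"fingers":25},{"tx":-0.006,"ty":0.004,"tz":-0.074,"turn":0.083,"fingers":25},{"tx":-0.019,"ty":0.004,"tz":-0.113,"turn":0.13,"fingers":25},{"tx":-0.039,"ty":0.004,"tz":-0.149,"turn":0.177,"fingers":25},{"tx":-0.063,"ty":0.004,"tz":-0.182,"turn":0.224,"fingers":25},{"tx":-0.092,"ty":0.004,"tz":-0.211,"turn":0.271,"fingers":25},{"tx":-0.126,"ty":0.004,"tz":-0.236,"turn":0.318,"fingers":25},{"tx":-0.133,"ty":0.004,"tz":-0.24,"turn":0.332,"fingers":25},{"tx":-0.133,"ty":0.004,"tz":-0.24,"turn":0.332,"fingers":25},{"tx":-0.133,"ty":0.004,"tz":-0.24,"turn":0.332,"fingers":25}]'; python3 -m creep '[{"tx":0,"ty":0,"tz":0,"turn":0,"fingers":42},{"tx":0,"ty":0,"tz":0,"turn":0,"fingers":42},{"tx":0,"ty":-0.1,"tz":0,"turn":0,"fingers":42},{"tx":0,"ty":-0.2,"tz":0,"turn":0,"fingers":42},{"tx":0,"ty":-0.2,"tz":0,"turn":0,"fingers":42}]'; python3 pl.py B 1 205 -1.03;python3 pl.py D -1 205 -0.95
```

```text
clock: 6.05
eef_pos: [453.1, 4.3, 166.8]
eef_rot: [-1.569, 0.007, -2.908]
wrist_force: [0.5, -0.3, 0.6]
finger_gap: 25.3
clock: 6.55
eef_pos: [453.7, 4.2, 208.9]
eef_rot: [-1.568, 0.01, -2.907]
wrist_force: [-0.0, -0.2, -0.8]
finger_gap: 41.9
clk 6.55 pos [453.7   4.2 208.9] za -76.6 F [-0.  -0.2 -0.8] gap 41.9 j6 1.26
th -1.03 xy [495.7 105.6] tx -0.322 ty +0.021 tz -0.444 turn -0.837 za_target 74
clk 6.55 pos [453.7   4.2 208.9] za -76.6 F [-0.  -0.2 -0.8] gap 41.9 j6 1.26
th -0.95 xy [631.4 -44.6] tx -0.807 ty +0.029 tz +0.443 turn -0.812 za_target 70
```

```bash
python3 -m creep '[{"tx":-0.05,"ty":0,"tz":-0.07,"turn":-0.046,"fingers":42},{"tx":-0.1,"ty":0,"tz":-0.14,"turn":-0.092,"fingers":42},{"tx":-0.15,"ty":0,"tz":-0.21,"turn":-0.138,"fingers":42},{"tx":-0.2,"ty":0,"tz":-0.28,"turn":-0.184,"fingers":42},{"tx":-0.25,"ty":0,"tz":-0.35,"turn":-0.23,"fingers":42},{"tx":-0.3,"ty":0,"tz":-0.42,"turn":-0.276,"fingers":42},{"tx":-0.322,"ty":0.01,"tz":-0.444,"turn":-0.322,"fingers":42},{"tx":-0.322,"ty":0.02,"tz":-0.444,"turn":-0.368,"fingers":42},{"tx":-0.322,"ty":0.02,"tz":-0.444,"turn":-0.414,"fingers":42},{"tx":-0.322,"ty":0.02,"tz":-0.444,"turn":-0.46,"fingers":42},{"tx":-0.322,"ty":0.02,"tz":-0.444,"turn":-0.506,"fingers":42},{"tx":-0.322,"ty":0.02,"tz":-0.444,"turn":-0.552,"fingers":42},{"tx":-0.322,"ty":0.02,"tz":-0.444,"turn":-0.598,"fingers":42},{"tx":-0.322,"ty":0.02,"tz":-0.444,"turn":-0.644,"fingers":42},{"tx":-0.322,"ty":0.02,"tz":-0.444,"turn":-0.69,"fingers":42},{"tx":-0.322,"ty":0.02,"tz":-0.444,"turn":-0.736,"fingers":42},{"tx":-0.322,"ty":0.02,"tz":-0.444,"turn":-0.782,"fingers":42},{"tx":-0.322,"ty":0.02,"tz":-0.444,"turn":-0.837,"fingers":42},{"tx":-0.322,"ty":0.02,"tz":-0.444,"turn":-0.837,"fingers":42},{"tx":-0.322,"ty":0.02,"tz":-0.444,"turn":-0.837,"fingers":42}]'
cat > kn.py <<'E'
from pl import *
import sys
s,c,P,o,d=grab("wrist",sys.argv[1])
hsv=cv2.cvtColor(c["frame"],cv2.COLOR_RGB2HSV)
m=((P[...,2]>175)&(P[...,2]<185)&(hsv[...,2]<60)).astype(np.uint8)
k,l,st,ce=cv2.connectedComponentsWithStats(m)
for i in range(1,k):
    if st[i,4]>60:
        q=P[l==i]; (x,y),r=cv2.minEnclosingCircle(q[:,:2].astype(np.float32))
        L=min("ABCD",key=lambda L:abs(theta(L,(x,y))[1]-55)); print(ce[i].round(),st[i,4],round(x,1),round(y,1),round(r,1),L,np.round(theta(L,(x,y)),2))
E
python3 kn.py e_wrist; python3 pl.py B 1 166 -1.03
```

```text
clock: 8.55
eef_pos: [495.6, 105.5, 204.7]
eef_rot: [-1.568, -0.01, -0.281]
wrist_force: [0.0, 0.5, 0.0]
finger_gap: 42.3
[124. 215.] 270 452.0 6.2 9.7 C [ 0.07 55.29]
[284. 234.] 625 494.5 106.2 10.2 B [-1.02 56.28]
clk 8.6 pos [495.7 105.5 204.8] za 73.9 F [0.4 0.  0.1] gap 42.2 j6 -1.15
th -1.03 xy [495.7 105.6] tx -0.002 ty +0.194 tz -0.000 turn -0.001 za_target 74
```

View pics/e_wrist.png

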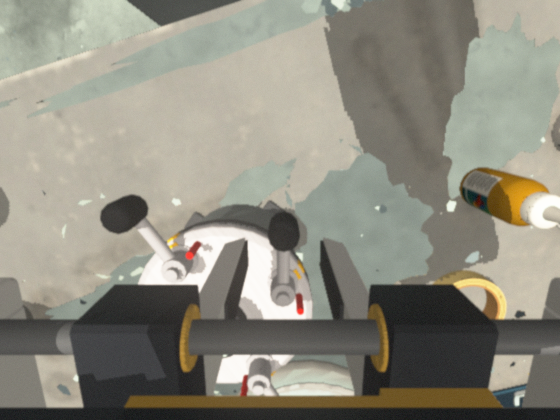

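Knob C at (124,210) measures about 0.07 rad (partly hidden), so step 1 should be met. Knob B at (284,232) is centred between the fingers. Descending on B.

```bash
python3 -m creep '[{"tx":-0.002,"ty":0.1,"tz":0,"turn":0,"fingers":38},{"tx":-0.002,"ty":0.19,"tz":0,"turn":0,"fingers":25},{"tx":-0.002,"ty":0.19,"tz":0,"turn":0,"fingers":25},{"tx":-0.002,"ty":0.19,"tz":0,"turn":0,"fingers":25},{"tx":-0.002,"ty":0.19,"tz":0,"turn":0,"fingers":25}]' 10; python3 pl.py B 1 166 -0.9 -0.75 -0.6 -0.45 -0.3 -0.15 0 0.02
```

```text
clock: 9.1
eef_pos: [496.1, 105.7, 167.8]
eef_rot: [-1.568, -0.011, -0.282]
wrist_force: [0.5, 0.3, 1.0]
finger_gap: 25.0
clk 9.1 pos [496.1 105.7 167.8] za 73.8 F [0.5 0.3 1. ] gap 25.0 j6 -1.15
th -0.90 xy [498.1 112.3] tx +0.000 ty +0.009 tz +0.035 turn +0.040 za_target 67
th -0.75 xy [501.9 119.6] tx +0.008 ty +0.009 tz +0.075 turn +0.087 za_target 58
th -0.60 xy [506.8 126.3] tx +0.022 ty +0.010 tz +0.114 turn +0.135 za_target 49
th -0.45 xy [512.6 132.1] tx +0.042 ty +0.010 tz +0.150 turn +0.183 za_target 41
th -0.30 xy [519.2 137. ] tx +0.067 ty +0.010 tz +0.183 turn +0.231 za_target 32
th -0.15 xy [526.5 140.9] tx +0.097 ty +0.011 tz +0.211 turn +0.278 za_target 24
th +0.00 xy [534.2 143.6] tx +0.130 ty +0.011 tz +0.235 turn +0.326 za_target 15
th +0.02 xy [535.3 143.9] tx +0.135 ty +0.011 tz +0.238 turn +0.333 za_target 14
```

```bash
python3 -m creep '[{"tx":0,"ty":0.006,"tz":0.035,"turn":0.04,"fingers":25},{"tx":0.008,"ty":0.006,"tz":0.075,"turn":0.087,"fingers":25},{"tx":0.022,"ty":0.006,"tz":0.114,"turn":0.134,"fingers":25},{"tx":0.042,"ty":0.006,"tz":0.15,"turn":0.181,"fingers":25},{"tx":0.067,"ty":0.006,"tz":0.183,"turn":0.228,"fingers":25},{"tx":0.097,"ty":0.006,"tz":0.211,"turn":0.275,"fingers":25},{"tx":0.13,"ty":0.006,"tz":0.235,"turn":0.322,"fingers":25},{"tx":0.135,"ty":0.006,"tz":0.238,"turn":0.333,"fingers":25},{"tx":0.135,"ty":0.006,"tz":0.238,"turn":0.333,"fingers":25},{"tx":0.135,"ty":0.006,"tz":0.238,"turn":0.333,"fingers":25}]'; python3 -m creep '[{"tx":0,"ty":0,"tz":0,"turn":0,"fingers":42},{"tx":0,"ty":0,"tz":0,"turn":0,"fingers":42},{"tx":0,"ty":-0.1,"tz":0,"turn":0,"fingers":42},{"tx":0,"ty":-0.2,"tz":0,"turn":0,"fingers":42},{"tx":0,"ty":-0.2,"tz":0,"turn":0,"fingers":42}]'; python3 pl.py D -1 205 -0.95
```

```text
clock: 10.1
eef_pos: [535.5, 143.9, 167.6]
eef_rot: [-1.559, -0.003, -1.327]
wrist_force: [0.5, 1.1, 0.8]
finger_gap: 24.9
clock: 10.6
eef_pos: [535.9, 144.2, 210.2]
eef_rot: [-1.554, -0.003, -1.327]
wrist_force: [0.3, 0.1, -0.7]
finger_gap: 41.9
clk 10.6 pos [535.9 144.2 210.2] za 14.0 F [ 0.3  0.1 -0.7] gap 41.9 j6 -0.05
th -0.95 xy [631.4 -44.6] tx +1.031 ty +0.033 tz +0.235 turn -0.309 za_target 70
```

```bash
python3 -m creep '[{"tx":0.2,"ty":0.005,"tz":0.045,"turn":-0.045,"fingers":42},{"tx":0.4,"ty":0.01,"tz":0.09,"turn":-0.09,"fingers":42},{"tx":0.6,"ty":0.015,"tz":0.135,"turn":-0.135,"fingers":42},{"tx":0.8,"ty":0.02,"tz":0.18,"turn":-0.18,"fingers":42},{"tx":0.93,"ty":0.03,"tz":0.21,"turn":-0.225,"fingers":42},{"tx":0.93,"ty":0.03,"tz":0.21,"turn":-0.27,"fingers":42},{"tx":0.93,"ty":0.03,"tz":0.21,"turn":-0.309,"fingers":42},{"tx":0.93,"ty":0.03,"tz":0.21,"turn":-0.309,"fingers":42},{"tx":0.93,"ty":0.03,"tz":0.21,"turn":-0.309,"fingers":42}]'
python3 kn.py f_wrist; python3 pl.py D -1 205 -0.95
```

```text
clock: 11.5
eef_pos: [621.5, -26.1, 204.8]
eef_rot: [-1.564, -0.015, -0.36]
wrist_force: [0.1, 0.6, 0.3]
finger_gap: 42.1
[508.   8.] 581 536.2 141.0 10.1 B [2.000e-02 5.197e+01]
[260. 257.] 643 629.5 -45.8 10.3 D [-0.92 53.68]
[430. 260.] 676 672.7 62.4 10.2 A [-1.000e-02  5.251e+01]
clk 11.55 pos [621.5 -26.  205. ] za 69.4 F [-0.3  0.1  0.3] gap 41.9 j6 -1.31
th -0.95 xy [631.4 -44.6] tx +0.079 ty +0.001 tz -0.070 turn -0.001 za_target 70
```

View pics/f_wrist.png

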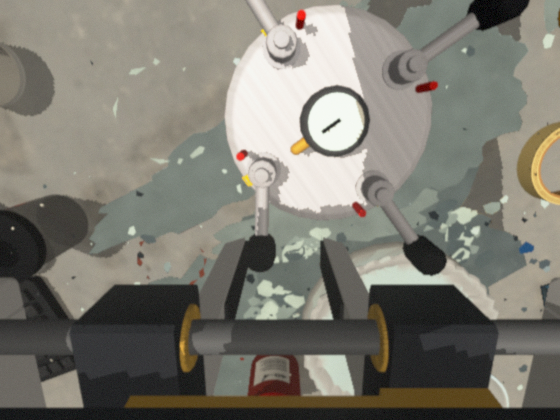

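B at (508,8) measures 0.02 and A at (430,260) measures -0.01. D at (260,257) is at -0.92. Going down on D.

```bash
python3 -m creep '[{"tx":0.08,"ty":0,"tz":-0.072,"turn":0,"fingers":42},{"tx":0.08,"ty":0,"tz":-0.072,"turn":0,"fingers":42},{"tx":0.08,"ty":0,"tz":-0.072,"turn":0,"fingers":42},{"tx":0.08,"ty":0.1,"tz":-0.072,"turn":0,"fingers":38},{"tx":0.08,"ty":0.195,"tz":-0.072,"turn":0,"fingers":25},{"tx":0.08,"ty":0.195,"tz":-0.072,"turn":0,"fingers":25},{"tx":0.08,"ty":0.195,"tz":-0.072,"turn":0,"fingers":25},{"tx":0.08,"ty":0.195,"tz":-0.072,"turn":0,"fingers":25}]' 10; python3 pl.py D -1 166 -0.9 -0.75 -0.6 -0.45 -0.3 -0.15 0 0.03
```

```text
clock: 12.35
eef_pos: [632.1, -45.1, 167.1]
eef_rot: [-1.564, -0.016, -0.36]
wrist_force: [-2.3, -2.6, -2.5]
finger_gap: 25.4
clk 12.35 pos [632.1 -45.1 167.1] za 69.4 F [-2.3 -2.6 -2.5] gap 25.4 j6 -1.34
th -0.90 xy [630.3 -47.1] tx -0.005 ty +0.005 tz -0.012 turn +0.015 za_target 67
th -0.75 xy [626.5 -54.4] tx -0.010 ty +0.005 tz -0.053 turn +0.063 za_target 58
th -0.60 xy [621.6 -61.1] tx -0.021 ty +0.004 tz -0.093 turn +0.111 za_target 49
th -0.45 xy [615.8 -66.9] tx -0.038 ty +0.004 tz -0.131 turn +0.158 za_target 41
th -0.30 xy [609.2 -71.8] tx -0.060 ty +0.003 tz -0.165 turn +0.206 za_target 32
th -0.15 xy [601.9 -75.7] tx -0.087 ty +0.003 tz -0.196 turn +0.254 za_target 24
th +0.00 xy [594.2 -78.4] tx -0.119 ty +0.002 tz -0.223 turn +0.302 za_target 15
th +0.03 xy [592.6 -78.8] tx -0.126 ty +0.002 tz -0.227 turn +0.311 za_target 13
```

```bash
python3 -m creep '[{"tx":-0.005,"ty":0.002,"tz":-0.012,"turn":0.015,"fingers":25},{"tx":-0.01,"ty":0.002,"tz":-0.053,"turn":0.062,"fingers":25},{"tx":-0.021,"ty":0.002,"tz":-0.093,"turn":0.109,"fingers":25},{"tx":-0.038,"ty":0.002,"tz":-0.131,"turn":0.156,"fingers":25},{"tx":-0.06,"ty":0.002,"tz":-0.165,"turn":0.203,"fingers":25},{"tx":-0.087,"ty":0.001,"tz":-0.196,"turn":0.25,"fingers":25},{"tx":-0.119,"ty":0.001,"tz":-0.223,"turn":0.297,"fingers":25},{"tx":-0.125,"ty":0.001,"tz":-0.226,"turn":0.311,"fingers":25},{"tx":-0.125,"ty":0.001,"tz":-0.226,"turn":0.311,"fingers":25},{"tx":-0.125,"ty":0.001,"tz":-0.226,"turn":0.311,"fingers":25}]'; python3 -m creep '[{"tx":0,"ty":0,"tz":0,"turn":0,"fingers":42},{"tx":0,"ty":0,"tz":0,"turn":0,"fingers":42},{"tx":0,"ty":-0.1,"tz":0,"turn":0,"fingers":42},{"tx":0,"ty":-0.2,"tz":0,"turn":0,"fingers":42},{"tx":0,"ty":-0.2,"tz":0,"turn":0,"fingers":42}]'; python3 kn.py g_wrist; python3 pl.py A -1 205 0; python3 pl.py D -1 205 0
```

```text
clock: 13.35
eef_pos: [593.4, -78.5, 167.3]
eef_rot: [-1.552, -0.004, -1.335]
wrist_force: [2.8, -0.1, 1.3]
finger_gap: 24.9
clock: 13.85
eef_pos: [593.5, -78.6, 209.7]
eef_rot: [-1.549, -0.005, -1.334]
wrist_force: [-0.3, -0.3, -0.4]
finger_gap: 42.3
[468.  46.] 1032 673.5 62.1 10.2 A [-0.   53.21]
[84. 55.] 1072 454.6 3.3 10.2 C [ 0.   53.47]
[285. 233.] 662 594.6 -77.0 10.0 D [-1.000e-02  5.377e+01]
clk 13.9 pos [593.  -78.5 207.9] za 13.5 F [ 0.6 -0.2 -1.1] gap 41.9 j6 -0.43
th +0.00 xy [675.2  62.6] tx -0.589 ty +0.023 tz +0.564 turn -0.509 za_target 105
clk 13.9 pos [593.  -78.5 207.9] za 13.5 F [ 0.6 -0.2 -1.1] gap 41.9 j6 -0.43
th +0.00 xy [594.2 -78.4] tx +0.001 ty +0.015 tz +0.005 turn -0.009 za_target 15
```

View pics/g_wrist.png

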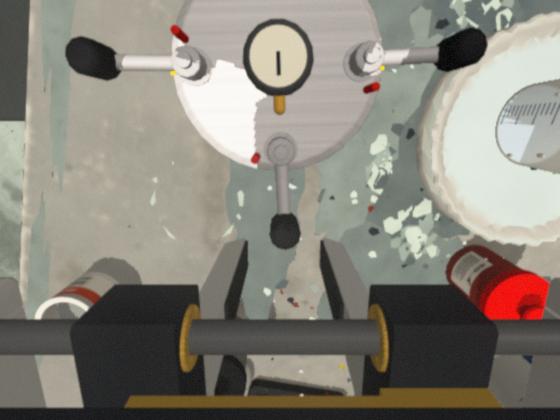

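All four are straight out: A at (468,46) 0.00, C at (84,55) 0.00, D at (285,233) -0.01, and B 0.02. For the second pass I start with D, where the gripper already is, then B, A and C.

```bash
python3 -m creep '[{"tx":0,"ty":0.1,"tz":0.004,"turn":0,"fingers":38},{"tx":0,"ty":0.205,"tz":0.004,"turn":0,"fingers":25},{"tx":0,"ty":0.205,"tz":0.004,"turn":0,"fingers":25},{"tx":0,"ty":0.205,"tz":0.004,"turn":0,"fingers":25},{"tx":0,"ty":0.205,"tz":0.004,"turn":0,"fingers":25}]' 10; python3 pl.py D -1 166 0.1 0.25 0.4 0.55 0.7 0.85 0.91
```

```text
clock: 14.4
eef_pos: [594.9, -78.3, 167.8]
eef_rot: [-1.55, -0.005, -1.334]
wrist_force: [-0.0, 0.2, 1.0]
finger_gap: 24.8
clk 14.4 pos [594.9 -78.3 167.8] za 13.6 F [-0.   0.2  1. ] gap 24.8 j6 -0.43
th +0.10 xy [588.8 -79.6] tx -0.001 ty +0.008 tz -0.031 turn +0.023 za_target 9
th +0.25 xy [580.6 -80.3] tx -0.007 ty +0.007 tz -0.072 turn +0.071 za_target 1
th +0.40 xy [572.3 -79.8] tx -0.019 ty +0.006 tz -0.112 turn +0.119 za_target -8
th +0.55 xy [564.3 -78.1] tx -0.037 ty +0.005 tz -0.149 turn +0.166 za_target -16
th +0.70 xy [556.6 -75.2] tx -0.060 ty +0.005 tz -0.183 turn +0.214 za_target -25
th +0.85 xy [549.4 -71.1] tx -0.088 ty +0.004 tz -0.213 turn +0.262 za_target -34
th +0.91 xy [546.7 -69.2] tx -0.101 ty +0.004 tz -0.224 turn +0.281 za_target -37
```

```bash
python3 -m creep '[{"tx":-0.001,"ty":0.004,"tz":-0.031,"turn":0.023,"fingers":25},{"tx":-0.007,"ty":0.004,"tz":-0.072,"turn":0.07,"fingers":25},{"tx":-0.019,"ty":0.003,"tz":-0.112,"turn":0.117,"fingers":25},{"tx":-0.037,"ty":0.002,"tz":-0.149,"turn":0.164,"fingers":25},{"tx":-0.06,"ty":0.002,"tz":-0.183,"turn":0.211,"fingers":25},{"tx":-0.088,"ty":0.001,"tz":-0.213,"turn":0.258,"fingers":25},{"tx":-0.101,"ty":0.001,"tz":-0.224,"turn":0.281,"fingers":25},{"tx":-0.101,"ty":0.001,"tz":-0.224,"turn":0.281,"fingers":25},{"tx":-0.101,"ty":0.001,"tz":-0.224,"turn":0.281,"fingers":25}]'; python3 -m creep '[{"tx":0,"ty":0,"tz":0,"turn":0,"fingers":42},{"tx":0,"ty":0,"tz":0,"turn":0,"fingers":42},{"tx":0,"ty":-0.1,"tz":0,"turn":0,"fingers":42},{"tx":0,"ty":-0.2,"tz":0,"turn":0,"fingers":42},{"tx":0,"ty":-0.2,"tz":0,"turn":0,"fingers":42}]'; python3 kn.py h_wrist; python3 pl.py B 1 205 0
```

```text
clock: 15.3
eef_pos: [547.0, -69.3, 167.2]
eef_rot: [-1.553, 0.014, -2.215]
wrist_force: [1.4, -1.2, 1.2]
finger_gap: 24.8
clock: 15.8
eef_pos: [546.9, -69.4, 209.5]
eef_rot: [-1.549, 0.015, -2.214]
wrist_force: [0.3, -0.4, 0.7]
finger_gap: 42.2
[109. 233.] 698 455.3 3.1 10.1 C [-0.   52.77]
[285. 232.] 412 548.2 -68.8 10.0 D [ 0.89 53.76]
clk 15.85 pos [546.5 -69.3 207.8] za -36.9 F [ 0.5  0.3 -1.3] gap 42.1 j6 0.45
th +0.00 xy [534.2 143.6] tx -0.815 ty +0.012 tz -0.688 turn -0.289 za_target 15
```

View pics/h_wrist.png

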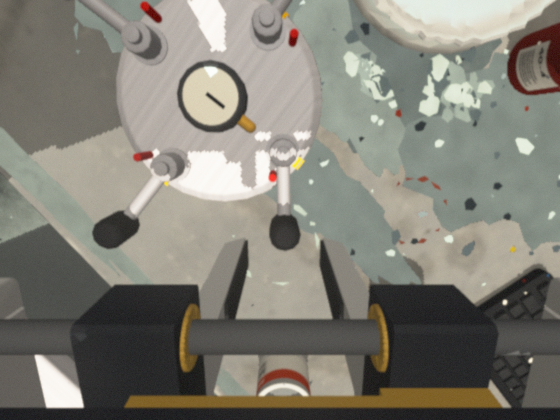

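D at (285,232) measures 0.89, right next to its red pin at (272,176). Now across to B.

```bash
python3 -m creep '[{"tx":-0.15,"ty":0,"tz":-0.127,"turn":-0.045,"fingers":42},{"tx":-0.3,"ty":0,"tz":-0.254,"turn":-0.09,"fingers":42},{"tx":-0.45,"ty":0.005,"tz":-0.381,"turn":-0.135,"fingers":42},{"tx":-0.6,"ty":0.005,"tz":-0.508,"turn":-0.18,"fingers":42},{"tx":-0.75,"ty":0.01,"tz":-0.635,"turn":-0.225,"fingers":42},{"tx":-0.812,"ty":0.012,"tz":-0.685,"turn":-0.27,"fingers":42},{"tx":-0.812,"ty":0.012,"tz":-0.685,"turn":-0.289,"fingers":42},{"tx":-0.812,"ty":0.012,"tz":-0.685,"turn":-0.289,"fingers":42},{"tx":-0.812,"ty":0.012,"tz":-0.685,"turn":-0.289,"fingers":42}]'; python3 kn.py i_wrist; python3 pl.py B 1 166 0.02
```

```text
clock: 16.75
eef_pos: [534.1, 142.6, 204.2]
eef_rot: [-1.548, -0.006, -1.308]
wrist_force: [-0.1, -0.0, -0.0]
finger_gap: 42.1
[284. 232.] 495 533.7 144.7 10.3 B [-0.   56.15]
clk 16.8 pos [534.2 142.4 204.4] za 15.0 F [-0.5 -0.3  1.2] gap 42.2 j6 -0.06
th +0.02 xy [535.3 143.9] tx -0.007 ty +0.192 tz +0.003 turn +0.006 za_target 14
```

View pics/i_wrist.png

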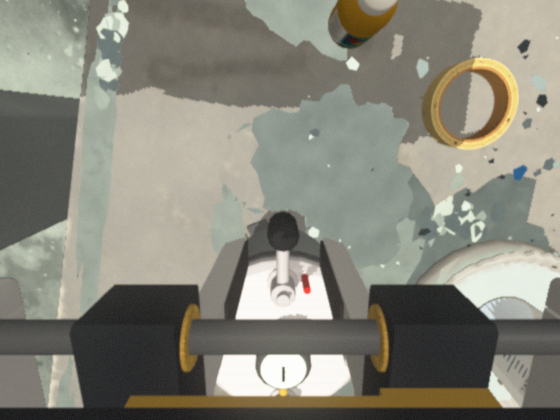

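Knob B at (284,232) is centred between the fingers. Descending.

```bash
python3 -m creep '[{"tx":-0.006,"ty":0.1,"tz":0,"turn":0,"fingers":38},{"tx":-0.006,"ty":0.19,"tz":0,"turn":0,"fingers":25},{"tx":-0.006,"ty":0.19,"tz":0,"turn":0,"fingers":25},{"tx":-0.006,"ty":0.19,"tz":0,"turn":0,"fingers":25},{"tx":-0.006,"ty":0.19,"tz":0,"turn":0,"fingers":25}]' 10; python3 pl.py B 1 166 0.1 0.25 0.4 0.55 0.7 0.85 0.91
```

```text
clock: 17.3
eef_pos: [535.2, 143.5, 167.5]
eef_rot: [-1.547, -0.007, -1.309]
wrist_force: [0.5, -0.1, -0.0]
finger_gap: 25.2
clk 17.3 pos [535.2 143.5 167.5] za 15.0 F [ 0.5 -0.1 -0. ] gap 25.2 j6 -0.06
th +0.10 xy [539.6 144.8] tx -0.001 ty +0.008 tz +0.023 turn +0.031 za_target 9
th +0.25 xy [547.8 145.5] tx +0.006 ty +0.009 tz +0.063 turn +0.079 za_target 1
th +0.40 xy [556.1 145. ] tx +0.019 ty +0.010 tz +0.102 turn +0.127 za_target -8
th +0.55 xy [564.1 143.3] tx +0.038 ty +0.011 tz +0.139 turn +0.174 za_target -16
th +0.70 xy [571.8 140.4] tx +0.062 ty +0.012 tz +0.173 turn +0.222 za_target -25
th +0.85 xy [579.  136.3] tx +0.091 ty +0.013 tz +0.202 turn +0.270 za_target -34
th +0.91 xy [581.7 134.4] tx +0.104 ty +0.013 tz +0.213 turn +0.289 za_target -37
```

```bash
python3 -m creep '[{"tx":-0.001,"ty":0.004,"tz":0.023,"turn":0.031,"fingers":25},{"tx":0.006,"ty":0.005,"tz":0.063,"turn":0.078,"fingers":25},{"tx":0.019,"ty":0.006,"tz":0.102,"turn":0.125,"fingers":25},{"tx":0.038,"ty":0.007,"tz":0.139,"turn":0.172,"fingers":25},{"tx":0.062,"ty":0.008,"tz":0.173,"turn":0.219,"fingers":25},{"tx":0.091,"ty":0.009,"tz":0.202,"turn":0.266,"fingers":25},{"tx":0.104,"ty":0.009,"tz":0.213,"turn":0.289,"fingers":25},{"tx":0.104,"ty":0.009,"tz":0.213,"turn":0.289,"fingers":25},{"tx":0.104,"ty":0.009,"tz":0.213,"turn":0.289,"fingers":25}]'; python3 -m creep '[{"tx":0,"ty":0,"tz":0,"turn":0,"fingers":42},{"tx":0,"ty":0,"tz":0,"turn":0,"fingers":42},{"tx":0,"ty":-0.1,"tz":0,"turn":0,"fingers":42},{"tx":0,"ty":-0.2,"tz":0,"turn":0,"fingers":42},{"tx":0,"ty":-0.2,"tz":0,"turn":0,"fingers":42}]'; python3 kn.py j_wrist; python3 pl.py A 1 205 0; python3 pl.py A -1 205 0
```

```text
clock: 18.2
eef_pos: [582.0, 134.4, 167.5]
eef_rot: [-1.55, 0.016, -2.215]
wrist_force: [0.5, 0.1, -0.9]
finger_gap: 25.1
clock: 18.7
eef_pos: [581.8, 134.6, 210.2]
eef_rot: [-1.547, 0.019, -2.214]
wrist_force: [-0.2, -0.3, 0.7]
finger_gap: 42.0
[280. 228.] 251 581.2 136.6 10.0 B [ 0.88 56.42]
[450. 235.] 651 674.3 65.3 9.8 A [-5.000e-02  5.494e+01]
clk 18.75 pos [581.3 134.5 208.3] za -36.9 F [ 0.1 -0.1 -0.4] gap 41.9 j6 0.81
th +0.00 xy [675.2  62.6] tx +0.006 ty +0.030 tz +0.591 turn +0.211 za_target -75
clk 18.75 pos [581.3 134.5 208.3] za -36.9 F [ 0.1 -0.1 -0.4] gap 41.9 j6 0.81
th +0.00 xy [675.2  62.6] tx +0.006 ty +0.030 tz +0.591 turn -0.789 za_target 105
```

View pics/j_wrist.png

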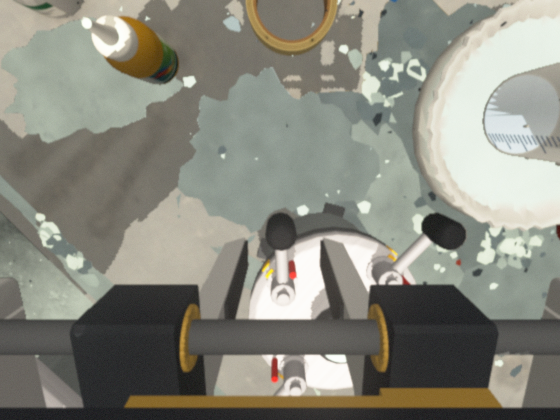

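B at (280,228) is against its red pin (about 0.88), so step 3 is met. On to A.

```bash
python3 -m creep '[{"tx":0,"ty":0.01,"tz":0.15,"turn":0.04,"fingers":42},{"tx":0,"ty":0.015,"tz":0.3,"turn":0.08,"fingers":42},{"tx":0.005,"ty":0.02,"tz":0.45,"turn":0.12,"fingers":42},{"tx":0.006,"ty":0.03,"tz":0.59,"turn":0.16,"fingers":42},{"tx":0.006,"ty":0.03,"tz":0.59,"turn":0.211,"fingers":42},{"tx":0.006,"ty":0.03,"tz":0.59,"turn":0.211,"fingers":42},{"tx":0.006,"ty":0.03,"tz":0.59,"turn":0.211,"fingers":42}]'; python3 kn.py k_wrist; python3 pl.py A 1 166 0
```

```text
clock: 19.45
eef_pos: [674.7, 63.0, 204.0]
eef_rot: [-1.564, 0.026, -2.873]
wrist_force: [0.4, 0.5, -0.6]
finger_gap: 42.1
[283. 235.] 609 676.0 63.5 10.4 A [-1.000e-02  5.602e+01]
clk 19.5 pos [674.7  63.1 204.4] za -74.6 F [-0.3 -0.7 -0.3] gap 42.1 j6 1.34
th +0.00 xy [675.2  62.6] tx +0.004 ty +0.192 tz +0.002 turn +0.002 za_target -75
```

View pics/k_wrist.png

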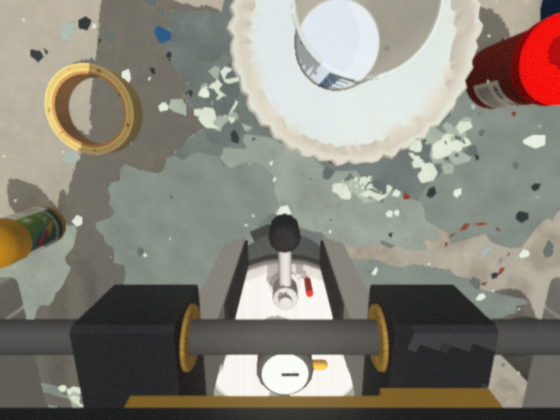

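Knob A at (284,234) is centred between the fingers at about -0.01. Descending.

```bash
python3 -m creep '[{"tx":0.002,"ty":0.1,"tz":0.002,"turn":0,"fingers":38},{"tx":0.002,"ty":0.19,"tz":0.002,"turn":0,"fingers":25},{"tx":0.002,"ty":0.19,"tz":0.002,"turn":0,"fingers":25},{"tx":0.002,"ty":0.19,"tz":0.002,"turn":0,"fingers":25},{"tx":0.002,"ty":0.19,"tz":0.002,"turn":0,"fingers":25}]' 10; python3 pl.py A 1 166 0.1 0.25 0.4 0.55 0.7 0.85 0.92
```

```text
clock: 20.0
eef_pos: [675.8, 62.9, 167.9]
eef_rot: [-1.563, 0.029, -2.871]
wrist_force: [-0.9, 0.3, -0.2]
finger_gap: 24.6
clk 20.0 pos [675.8  62.9 167.9] za -74.5 F [-0.9  0.3 -0.2] gap 24.6 j6 1.34
th +0.10 xy [676.4  57.2] tx +0.005 ty +0.009 tz +0.028 turn +0.034 za_target -81
th +0.25 xy [677.1  49. ] tx +0.013 ty +0.010 tz +0.069 turn +0.082 za_target -89
th +0.40 xy [676.6  40.7] tx +0.026 ty +0.009 tz +0.108 turn +0.129 za_target -98
th +0.55 xy [674.9  32.7] tx +0.045 ty +0.009 tz +0.144 turn +0.177 za_target -106
th +0.70 xy [672.  25.] tx +0.070 ty +0.009 tz +0.177 turn +0.225 za_target -115
th +0.85 xy [667.9  17.8] tx +0.099 ty +0.008 tz +0.207 turn +0.273 za_target -124
th +0.92 xy [665.7  14.7] tx +0.114 ty +0.008 tz +0.219 turn +0.295 za_target -128
```

```bash
python3 -m creep '[{"tx":0.005,"ty":0.006,"tz":0.028,"turn":0.034,"fingers":25},{"tx":0.013,"ty":0.006,"tz":0.069,"turn":0.081,"fingers":25},{"tx":0.026,"ty":0.006,"tz":0.108,"turn":0.128,"fingers":25},{"tx":0.045,"ty":0.006,"tz":0.144,"turn":0.175,"fingers":25},{"tx":0.07,"ty":0.006,"tz":0.177,"turn":0.222,"fingers":25},{"tx":0.099,"ty":0.005,"tz":0.207,"turn":0.269,"fingers":25},{"tx":0.113,"ty":0.005,"tz":0.218,"turn":0.29,"fingers":25},{"tx":0.113,"ty":0.005,"tz":0.218,"turn":0.29,"fingers":25},{"tx":0.113,"ty":0.005,"tz":0.218,"turn":0.29,"fingers":25}]'; python3 -m creep '[{"tx":0,"ty":0,"tz":0,"turn":0,"fingers":42},{"tx":0,"ty":0,"tz":0,"turn":0,"fingers":42},{"tx":0,"ty":-0.1,"tz":0,"turn":0,"fingers":42},{"tx":0,"ty":-0.2,"tz":0,"turn":0,"fingers":42},{"tx":0,"ty":-0.2,"tz":0,"turn":0,"fingers":42}]'; python3 kn.py l_wrist; python3 pl.py C -1 205 0
```

```text
clock: 20.9
eef_pos: [665.9, 14.9, 167.4]
eef_rot: [-1.589, 0.024, 2.503]
wrist_force: [-0.1, 0.4, 0.9]
finger_gap: 25.1
clock: 21.4
eef_pos: [665.6, 15.0, 210.3]
eef_rot: [-1.592, 0.028, 2.504]
wrist_force: [0.2, 0.8, 0.0]
finger_gap: 42.1
[283. 232.] 693 667.8 15.6 10.6 A [ 0.88 56.12]
[480. 293.] 594 549.4 -70.1 10.5 D [ 0.86 54.15]
clk 21.45 pos [665.1  15.  208.3] za -126.5 F [-0.4  0.1 -0.4] gap 41.9 j6 2.18
th +0.00 xy [453.2   2.6] tx +0.815 ty -0.018 tz +0.680 turn -0.287 za_target -75
```

View pics/l_wrist.png

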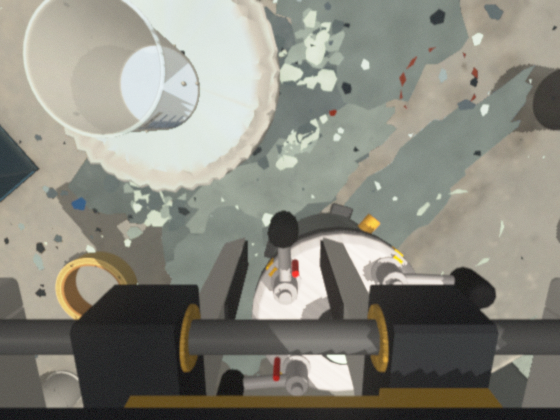

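A at (283,232) is on its red pin (0.88), and D at (480,290) is still there (0.86 from this angle). Last one is C.

```bash
python3 -m creep '[{"tx":0.15,"ty":-0.002,"tz":0.125,"turn":-0.045,"fingers":42},{"tx":0.3,"ty":-0.005,"tz":0.25,"turn":-0.09,"fingers":42},{"tx":0.45,"ty":-0.008,"tz":0.375,"turn":-0.135,"fingers":42},{"tx":0.6,"ty":-0.01,"tz":0.5,"turn":-0.18,"fingers":42},{"tx":0.75,"ty":-0.015,"tz":0.625,"turn":-0.225,"fingers":42},{"tx":0.813,"ty":-0.018,"tz":0.68,"turn":-0.27,"fingers":42},{"tx":0.813,"ty":-0.018,"tz":0.68,"turn":-0.287,"fingers":42},{"tx":0.813,"ty":-0.018,"tz":0.68,"turn":-0.287,"fingers":42},{"tx":0.813,"ty":-0.018,"tz":0.68,"turn":-0.287,"fingers":42}]'; python3 kn.py m_wrist; python3 pl.py C -1 166 0
```

```text
clock: 22.35
eef_pos: [453.4, 2.5, 204.4]
eef_rot: [-1.563, 0.031, -2.879]
wrist_force: [0.9, -0.2, -0.2]
finger_gap: 41.7
[435. 127.] 909 547.3 -69.1 10.3 D [ 0.9  54.49]
[283. 237.] 703 454.4 3.7 10.2 C [1.000e-02 5.349e+01]
clk 22.4 pos [453.5   2.5 204.4] za -75.0 F [-0.  -0.2  0.2] gap 42.3 j6 1.23
th +0.00 xy [453.2   2.6] tx +0.007 ty +0.192 tz -0.003 turn -0.000 za_target -75
```

View pics/m_wrist.png

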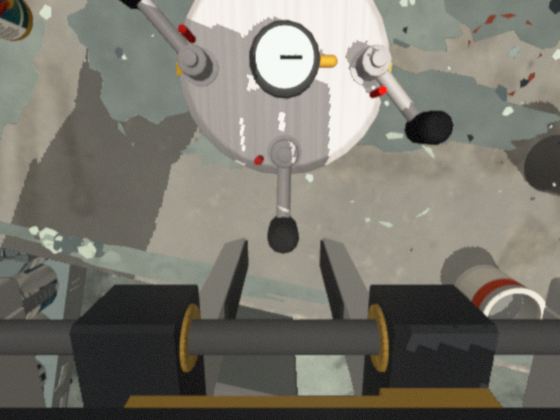

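Knob C at (283,235) is centred at about 0.01, and D at (430,127) measures 0.90. Descending and turning C.

```bash
python3 -m creep '[{"tx":0.003,"ty":0.1,"tz":-0.003,"turn":0,"fingers":38},{"tx":0.003,"ty":0.19,"tz":-0.003,"turn":0,"fingers":25},{"tx":0.003,"ty":0.19,"tz":-0.003,"turn":0,"fingers":25},{"tx":0.003,"ty":0.19,"tz":-0.003,"turn":0,"fingers":25},{"tx":0.003,"ty":0.19,"tz":-0.003,"turn":0,"fingers":25}]' 10; python3 pl.py C -1 166 0.1 0.25 0.4 0.55 0.7 0.85 0.92
```

```text
clock: 22.9
eef_pos: [454.5, 2.9, 167.2]
eef_rot: [-1.562, 0.032, -2.879]
wrist_force: [0.3, 0.5, -0.8]
finger_gap: 25.2
clk 22.9 pos [454.5   2.9 167.2] za -75.0 F [ 0.3  0.5 -0.8] gap 25.2 j6 1.23
th +0.10 xy [452.   8.] tx +0.005 ty +0.006 tz -0.028 turn +0.031 za_target -81
th +0.25 xy [451.3  16.2] tx -0.002 ty +0.006 tz -0.069 turn +0.079 za_target -89
th +0.40 xy [451.8  24.5] tx -0.015 ty +0.006 tz -0.108 turn +0.127 za_target -98
th +0.55 xy [453.5  32.5] tx -0.034 ty +0.006 tz -0.144 turn +0.175 za_target -106
th +0.70 xy [456.4  40.2] tx -0.058 ty +0.006 tz -0.178 turn +0.222 za_target -115
th +0.85 xy [460.5  47.4] tx -0.087 ty +0.007 tz -0.207 turn +0.270 za_target -124
th +0.92 xy [462.7  50.5] tx -0.101 ty +0.007 tz -0.219 turn +0.292 za_target -128
```

```bash
python3 -m creep '[{"tx":0.004,"ty":0.003,"tz":-0.028,"turn":0.031,"fingers":25},{"tx":-0.002,"ty":0.003,"tz":-0.069,"turn":0.078,"fingers":25},{"tx":-0.015,"ty":0.003,"tz":-0.108,"turn":0.125,"fingers":25},{"tx":-0.034,"ty":0.003,"tz":-0.144,"turn":0.172,"fingers":25},{"tx":-0.058,"ty":0.003,"tz":-0.178,"turn":0.219,"fingers":25},{"tx":-0.087,"ty":0.003,"tz":-0.207,"turn":0.266,"fingers":25},{"tx":-0.1,"ty":0.003,"tz":-0.218,"turn":0.289,"fingers":25},{"tx":-0.1,"ty":0.003,"tz":-0.218,"turn":0.289,"fingers":25},{"tx":-0.1,"ty":0.003,"tz":-0.218,"turn":0.289,"fingers":25}]'; python3 -m creep '[{"tx":0,"ty":0,"tz":0,"turn":0,"fingers":42},{"tx":0,"ty":0,"tz":0,"turn":0,"fingers":42},{"tx":0,"ty":-0.1,"tz":0,"turn":0,"fingers":42},{"tx":0,"ty":-0.2,"tz":0,"turn":0,"fingers":42},{"tx":0,"ty":-0.3,"tz":0,"turn":0,"fingers":42},{"tx":0,"ty":-0.4,"tz":0,"turn":0,"fingers":42},{"tx":0.4,"ty":-0.4,"tz":0.15,"turn":-0.04,"fingers":42},{"tx":0.4,"ty":-0.4,"tz":0.15,"turn":-0.08,"fingers":42},{"tx":0.4,"ty":-0.4,"tz":0.15,"turn":-0.12,"fingers":42},{"tx":0.4,"ty":-0.4,"tz":0.15,"turn":-0.12,"fingers":42}]'; python3 kn.py n_wrist; python3 -c "
from h import *
grab('side','n_side')"
```

```text
clock: 23.8
eef_pos: [462.7, 50.2, 167.5]
eef_rot: [-1.591, 0.027, 2.497]
wrist_force: [0.0, -0.8, -0.6]
finger_gap: 25.3
clock: 24.8
eef_pos: [377.8, 74.4, 245.2]
eef_rot: [-1.581, 0.034, 2.877]
wrist_force: [0.8, -0.2, -0.3]
finger_gap: 42.1
[289. 106.] 598 461.5 49.2 10.0 C [ 0.89 55.16]
```

View pics/n_wrist.png

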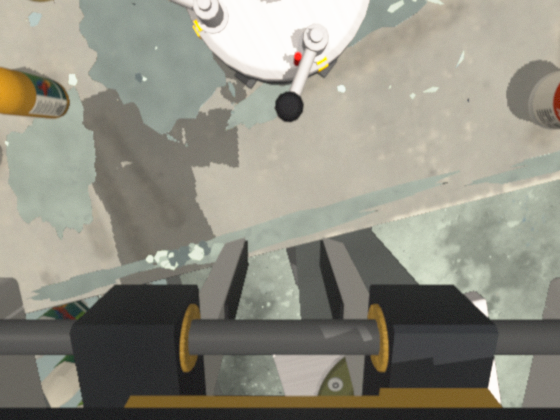

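View pics/n_side.png

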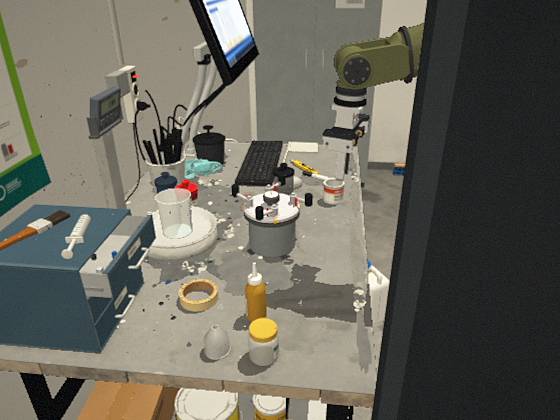

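C at (289,106) measures 0.89, and in the side view the tin (334,190), dropper (256,297), tape (198,295) and grey bottle (284,178) stand as before. One last check of all four knobs with the side camera before I hand in.

```bash
python3 - <<'E'
from pl import *
for cam in ("side","scene"):
    s,c,P,o,d=grab(cam, "o_"+cam)
    m=((P[...,2]>140)&(P[...,2]<184)&(c["frame"].max(-1)<70)&(np.hypot(P[...,0]-C[0],P[...,1]-C[1])<140)).astype(np.uint8)
    k,l,st,ce=cv2.connectedComponentsWithStats(m)
    for i in range(1,k):
        if st[i,4]>25:
            q=P[l==i]; t=q[q[:,2]>178]; t=t if len(t)>4 else q
            x,y=np.median(t[:,:2],0); L=min("ABCD",key=lambda L:abs(theta(L,(x,y))[1]-55)); print(cam,ce[i].round(),st[i,4],round(x,1),round(y,1),L,np.round(theta(L,(x,y)),2))
# bystander shift: diff first side image with now
a=cv2.imread("pics/a_side.png"); b=cv2.imread("pics/o_side.png")
df=cv2.absdiff(a,b).max(-1)>40
for n,(x,y,w,h) in dict(dropper=(240,255,32,70),tape=(178,278,42,36),tin=(322,178,26,28),grey=(272,163,24,30)).items(): print(n,df[y:y+h,x:x+w].mean().round(3))
E
```

```text
side [282. 179.] 72 546.0 -69.8 D [ 0.91 55.89]
side [235. 190.] 74 666.0 18.0 A [ 0.87 53.33]
side [308. 199.] 83 462.5 52.3 C [ 0.94 56.29]
side [271. 200.] 63 560.8 51.3 A [-2.83 61.38]
side [259. 213.] 92 578.9 139.2 B [ 0.82 57.36]
scene [243. 196.] 61 576.5 135.2 B [ 0.82 52.65]
scene [287. 213.] 64 457.1 48.8 C [ 0.84 58.6 ]
dropper 0.02
tape 0.048
tin 0.027
grey 0.111
```

B reads only 0.82 from the far cameras, against 0.88 from the wrist. There's time to look again from above.

```bash
python3 - <<'E'
from h import *
s=monitor.read_state(); R=Rot.from_euler("xyz",s["eef_rot"]).as_matrix()
za=np.arctan2(R[1,2],R[0,2]); print(s["clock"],np.degrees(za),s["joints"][5])
print((R.T@(np.array([511,-24,230])-s["eef_pos"])/200).round(3),((za-np.radians(-17))/np.pi).round(3))
E
```

```text
25.0 -105.48081342067422 1.9421585651013866
[-0.767  0.094  0.296] -0.492
```

```bash
python3 -m creep '[{"tx":-0.15,"ty":0,"tz":0.06,"turn":-0.045,"fingers":42},{"tx":-0.3,"ty":0,"tz":0.12,"turn":-0.09,"fingers":42},{"tx":-0.45,"ty":0.02,"tz":0.18,"turn":-0.135,"fingers":42},{"tx":-0.6,"ty":0.04,"tz":0.24,"turn":-0.18,"fingers":42},{"tx":-0.767,"ty":0.06,"tz":0.296,"turn":-0.225,"fingers":42},{"tx":-0.767,"ty":0.09,"tz":0.296,"turn":-0.27,"fingers":42},{"tx":-0.767,"ty":0.09,"tz":0.296,"turn":-0.315,"fingers":42},{"tx":-0.767,"ty":0.09,"tz":0.296,"turn":-0.36,"fingers":42},{"tx":-0.767,"ty":0.09,"tz":0.296,"turn":-0.405,"fingers":42},{"tx":-0.767,"ty":0.09,"tz":0.296,"turn":-0.45,"fingers":42},{"tx":-0.767,"ty":0.09,"tz":0.296,"turn":-0.492,"fingers":42},{"tx":-0.767,"ty":0.09,"tz":0.296,"turn":-0.492,"fingers":42},{"tx":-0.767,"ty":0.09,"tz":0.296,"turn":-0.492,"fingers":42}]'; python3 kn.py p_wrist; python3 pl.py B 1 205 0.9
```

```text
clock: 26.3
eef_pos: [511.1, -24.1, 230.6]
eef_rot: [-1.54, 0.01, -1.871]
wrist_force: [-0.2, 0.2, 0.6]
finger_gap: 41.9
[477. 108.] 707 665.8 16.9 10.1 A [ 0.89 53.72]
[185. 150.] 642 463.5 49.3 10.0 C [ 0.91 53.59]
clk 26.35 pos [511.1 -24.  230.7] za -17.2 F [ 0.   0.9 -0.3] gap 41.8 j6 0.18
th +0.90 xy [581.3 134.8] tx -0.861 ty +0.140 tz +0.096 turn +0.107 za_target -36
```

View pics/p_wrist.png

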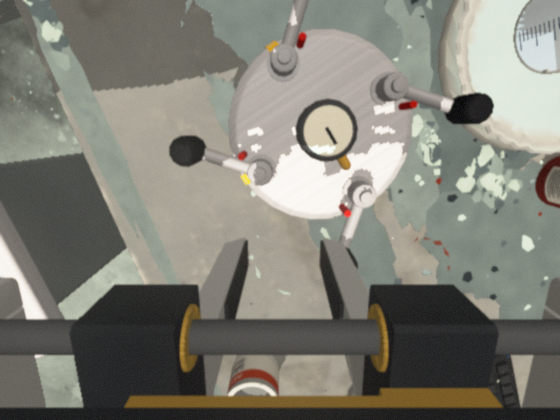

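A (477,108) is 0.89 and C (185,150) is 0.91, but knob B is above the frame. I'll shift 60 mm towards it to see B.

```bash
python3 -m creep '[{"tx":-0.2,"ty":0,"tz":0,"turn":0,"fingers":42},{"tx":-0.35,"ty":0,"tz":0,"turn":0,"fingers":42},{"tx":-0.35,"ty":0,"tz":0,"turn":0,"fingers":42},{"tx":-0.35,"ty":0,"tz":0,"turn":0,"fingers":42}]'; python3 kn.py q_wrist; python3 pl.py B 1 205 0.9
```

```text
clock: 26.75
eef_pos: [531.7, 43.0, 231.1]
eef_rot: [-1.54, 0.01, -1.872]
wrist_force: [0.2, -0.4, 0.8]
finger_gap: 41.8
[309.  81.] 768 579.7 134.6 10.3 B [ 0.88 53.92]
[463. 205.] 586 665.7 17.5 10.2 A [ 0.88 53.35]
[192. 244.] 540 463.1 50.2 10.2 C [ 0.92 54.5 ]
clk 26.8 pos [531.6  42.4 231.2] za -17.3 F [-0.  -0.3 -0.5] gap 41.8 j6 0.31
th +0.90 xy [581.3 134.8] tx -0.513 ty +0.139 tz +0.096 turn +0.106 za_target -36
```

View pics/q_wrist.png

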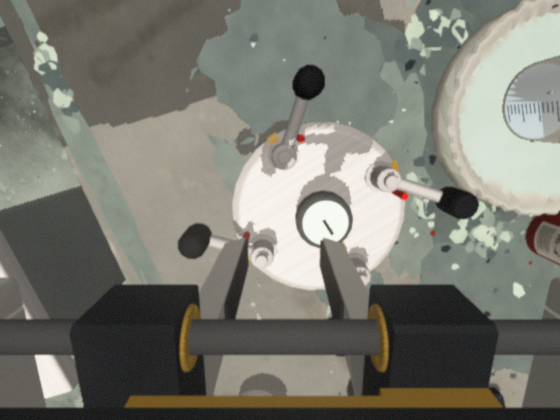

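B at (309,81) measures 0.88, A 0.88 and C 0.92, each lever against its red pin; D measured 0.90. The gripper is clear at z = 231 mm, so I'm handing in.

```bash
python3 -c "
from cell import manip
print(manip.sign_off())"
```

```text
the job is handed in; nothing more can be done
None
```

The lid is tightened and the job is handed in at about 27 s of the 72 s allowed; no verdict is reported. I labelled the levers by where they sit round the pot: A and C are one opposite pair, B and D the other.

- **First pass:** I turned A, then C, then B, then D, with the open fingers placed loosely round each knob. Wrist-camera checks put all four within about 0.07 rad of straight out. C read 0.07 while partly hidden and 0.00 when seen clearly.
- **Second pass:** I turned D, then B, then A, then C to their red pins.
- **Last wrist-camera readings:** A 0.88, B 0.88, C 0.92 and D 0.90 rad, against the 0.8 needed. D's reading was taken before C was finished. Wrist force read only a few newtons each time I checked it.

**Checks that disagreed:** The coarser side and scene cameras gave B 0.82 rad, and C between 0.84 and 0.94. The side camera gave D 0.91 and A 0.87. I went back over the pot with the wrist camera, and B still read 0.88 with its lever on the pin.

**Bystanders:** In the side view the tin, dropper, tape and grey bottle look unmoved. 2 to 5% of pixels changed round the first three. Round the grey bottle it was 11%, which I put down to the gripper and levers near it having moved.

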